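# Load a label sample panel under the spring clip of a peel tester

## Task

On the label peel tester, press the red thumb bar down with one fingertip so that the spring clip's foot lifts, and with the other fingertip push the steel sample panel along its bed, beneath the foot, until it is fully home against the end stop. Keep the clip held open until the panel is home, so that the foot never drags over the label, then let the clip down onto the panel and move clear. Only push the panel, never pick it up or tip it, and leave everything standing around the tester where it is.

Things in the scene. Friction and masses are not known exactly. Their poses are not given: they have to be found in the camera images.
- tester: Label peel tester fixed to the table, turned differently each time: white housing (x -140 to +260, y -65 to +85 mm, top 40 mm high) bearing an aluminium bed (x -117 to +47, y -44 to +80), surface 55 mm above the table. Its own x is the direction that pushes the panel home, y the side of the red bar, z up; origin on the table below point home. Two clip ears at x -102, +37, y 29 to 39, 76 mm high.
- home (a point): Point on the bed surface (55 mm above the table) where the panel's origin lies when fully home; axes as the tester's. The panel slides in a channel 47 mm wide (y -23.5 to +23.5) between dark guide rails 4 mm high (x -100 to +30), open at the -x end; the dark end stop, 12 mm high, has its face at x = +30.5 mm.
- gauge (a point): Middle of the black force gauge on a column at the tester's far end, 165 mm above the table. Column, gauge and film grip occupy the tester's x +110 to +240, y -25 to +42 mm, up to 230 mm above the table: keep off.
- panel: Steel sample panel with yellow and green label, in the channel: plate 60 (its x) x 44 x 6 mm with an upturned ledge along its whole rear edge (x -30 to -24), top 16 mm over the bed, to push against. About 0.11 kg. Origin: centre of the underside; x points to the end stop. Starts 38 to 54 mm short of home, its front edge 8 to 24 mm before the foot.
- clip (a joint): Spring clip angle, rad: 0 shut (foot 1 mm over the bed), 0.5 fully open (bar at its stop), 0.19 with the foot resting on the panel; from 0.25 up the foot clears a panel by over 1.5 mm. A rocker on a pin along the tester's x at y +34, 70 mm above the table: bar pressed down, foot up. It springs shut; the bar takes about 3 N to start, 8 to 12 N fully down.
- thumb_bar (a point): Middle of the red thumb bar's upper face; moves with the clip. Bar 127 mm along the tester's x (x -97 to +30), 24 mm wide (y +47 to +70). Shut: 73 mm above the table, sloping up outwards 0.27 rad; level at clip 0.27; 61 mm high fully open. A fingertip may slide along it while pressing; one beside it at that height is above the bed and below the ledge's top (71 mm).
- foot (a point): Underside of the clip's dark rubber foot, at the end where the panel enters: a bar 8 mm in diameter, 28 mm long along the tester's x (x 0 to +28), at the tester's y = +8 mm when shut. It comes down on the panel's top.
- spare_panel: Bystander: a panel of the same form with a white and blue label, lying on the table beside the tester. Origin: centre of its underside.
- bottle_a: Bystander: clear glass bottle with red cap and yellow label, 68 mm diameter, 210 mm tall. Origin: centre of its underside.
- bottle_b: Bystander: clear glass bottle with red cap, no label, 68 mm diameter, 210 mm tall. Origin: centre of its underside.
- label_roll: Bystander: roll of yellow labels lying flat, 96 mm diameter, 45 mm high. Origin: centre of its underside.
- press_roller: Bystander: hand roller with rubber wheel and wooden handle, lying on the table, 180 mm long along its x, 42 mm high. Origin: under its middle, on the table.
- check_weight: Bystander: brass check weight, 38 mm diameter, 60 mm tall. Origin: centre of its underside.
- screwdriver: Bystander: screwdriver, 180 mm long along its x, lying on the table near the open end of the tester.
Mind the look-alikes: they are no part of the job. Leave any pink or purple look-alike of the panel alone.

How it is judged:
By the outcome, as a careful person would: the job done as asked, in the order asked, and still so for the second after the job is handed in, with the robot touching nothing.
It also fails if it takes over 42 s, if anything falls off the work surface, if the arm or the gripper's body presses on something with over 40 N, if the wrist force passes 120 N, or if a joint passes its speed limit or range.

## Robot

A 6-joint arm with a two-finger parallel gripper is mounted at the origin on the work surface. World frame = base frame: x ahead of the robot, y to its left, z up, the work surface at z = 0. Lengths are in m, angles in rad, forces in N, time in s.
With the tool pointing down it reaches from about 0.35 to 0.775 m from the base axis. Payload 7.3 kg.
Tool frame: the origin (TCP) lies midway between the tips of the shut fingers; the grasp point (between the pads) lies 19 mm behind it (robot.grasp_offset is the z of the grasp point in the tool frame, in m); z points along the fingers, y is the direction in which the jaws open and shut (so a half turn about z gives the same grasp; the last joint's range is limited). The gripper opens to 92 mm and grips with 3 to 60 N. Pads are 19 mm wide; open, the fingers measure 130 mm over their backs; the gripper's body (75 mm by 190 mm) begins 47 mm behind the grasp point.
Start: joints at [1.08, 0.342, 1.524, -0, 1.275, -0.146], TCP at [0.177, 0.494, 0.227] pointing down, gripper open.
Joint ranges: [-2.53, 2.53], [-0.77, 2.02], [0.04, 2.7], [-1, 4.14], [0.28, 2.66], [-3.11, 3.11]. Speed limits (rad/s): [2.57, 2.57, 3.14, 3.14, 3.14, 3.14].

## Interface

Orientations are given as [roll, pitch, yaw] about the fixed x, y, z axes, in that order (R = Rz(yaw) Ry(pitch) Rx(roll)).
In Python, from cell import observe, imaging, workorder, robot gives the robot as it stands. The module is installed in compiled form; this text tells all that it offers.
- The arm moves only by the tool send_rows, never from a script. Its argument "series" is a list of rows, each a list of 7 numbers: the shift along the tool's x, y, z in m, then the turn, a rotation vector about the tool's x, y, z in rad, then the closure, from 0 (fully open) to 1 (shut). A call has 1 to 5 rows; each row shifts and turns the commanded pose from where the row before left it, along the tool's axes as they then stand; what a row does not reach is not made up. A row lasts 1/12 s, in which the tool goes at most 41.7 mm and 7.16 degrees, less where a joint would pass 70% of its speed; a pose out of reach is approached as far as the arm can. A call is refused whole if a number of a shift passes 0.0417 or a number of a turn 0.125, either way. A call with a gripper value outside its range is refused whole. The fingers move at their own pace and stop on an object; "newtons" is the grip in N (left out, the last holds). Time passes only in rows, so rows that do not move let the fingers close. It gives the time, the measured TCP pose, the force and the opening at its end, in the units of the state.
- observe(): the state, without advancing time (a new reading comes with each control period).
- imaging.read_camera(name): name is "scene" or "side" or "wrist"; returns a dict with "color" (400x640x3 uint8, red, green, blue), "range_z" (400x640 float32, m along the optical axis (not along the pixel's ray), 0 where there is no reading), "vfov" (degrees; the focal length in pixels is half the picture's height over the tangent of half this angle, whatever the lens; pixels are square), "cx", "cy" (the principal point, pixels), "T" (4x4, takes a point from camera to world coordinates). Camera axes: x right, y down, z forward; pixel columns grow to the right and rows downward; lengths in m; the calibration is good to about 2 mm. A picture is of the moment at which its call begins.
- workorder.hand_in(): hands the job in, once; it reports no verdict.
The state is a dict: "time": time; "qpos": joint angles; "qvel": joint speeds; "joint_efforts": joint torques, N m; "tool_pos": TCP position; "tool_rot": TCP orientation; "contact_force": force on the tool from outside, world axes, zero at the start; "torque": the same for the moment, N m; "opening": finger opening in m.
Only numpy, scipy, OpenCV 4.12 (cv2) and the standard library are available. Lean on these libraries where they do the work, as an engineer would, in place of code of your own. Each camera call takes 0.05 s, during which the arm holds its last target.

## Working session

There is one attempt and no reset: what is moved stays moved. The work goes in short steps, Python scripts to look and compute and a tool call to move; the robot and the scene stay as the last step left them, time stands still between calls to the robot, and variables do not carry over. Pictures are saved under pics/ and viewed, and the job is handed in when it is done.

Besides the shell and the picture viewer there is one more tool, called by a JSON object that holds its "op" and its "data". send_rows: Moves the arm, as the interface text tells. Its arguments: {"type":"object","properties":{"series":{"type":"array","items":{"type":"array","items":{"type":"number"}}},"newtons":{"type":"number"}},"required":["series"]}

```bash
mkdir -p pics
python3 - <<'E'
from cell import observe, imaging, robot
import cv2,numpy as np
s=observe(); print(s); print(robot.grasp_offset)
for n in ["scene","side"]:
    c=imaging.read_camera(n)
    cv2.imwrite(f"pics/{n}0.png",c["color"][:,:,::-1])
    np.savez(f"{n}0.npz",**c)
    print(n,c["vfov"],c["cx"],c["cy"],c["T"].round(3).tolist())
E
```

```text
{'time': 0.0, 'qpos': array([ 1.07999789e+00,  3.42715615e-01,  1.52501866e+00, -2.20969992e-05,
        1.27539748e+00, -1.46017257e-01]), 'qvel': array([ 0.00094333, -0.00016842,  0.00036527, -0.00060476,  0.00230909,
       -0.00045764]), 'joint_efforts': array([-3.59577016e-04, -4.31243455e+01, -2.44218367e+01,  7.17697316e-02,
        5.57684444e-02, -5.84697295e-05]), 'tool_pos': array([0.17724428, 0.49374104, 0.22604808]), 'tool_rot': array([-3.14006685e+00, -2.03033679e-04,  2.79681777e+00]), 'contact_force': array([-0.56122939, -0.1892406 , -0.38192102]), 'torque': array([-0.00984034,  0.02496974, -0.06972046]), 'opening': 0.09175001055132259}
-0.0188
scene 43.57985760971957 329.28961217078916 198.20425513402103 [[-0.589, 0.669, -0.454, 1.104], [0.808, 0.497, -0.315, 0.346], [0.014, -0.552, -0.833, 1.064], [0.0, 0.0, 0.0, 1.0]]
side 56.482754538397415 317.380888978 202.93463569109164 [[0.938, -0.244, 0.245, 0.37], [-0.345, -0.672, 0.655, -0.607], [0.005, -0.699, -0.715, 0.76], [0.0, 0.0, 0.0, 1.0]]
```

View pics/scene0.png

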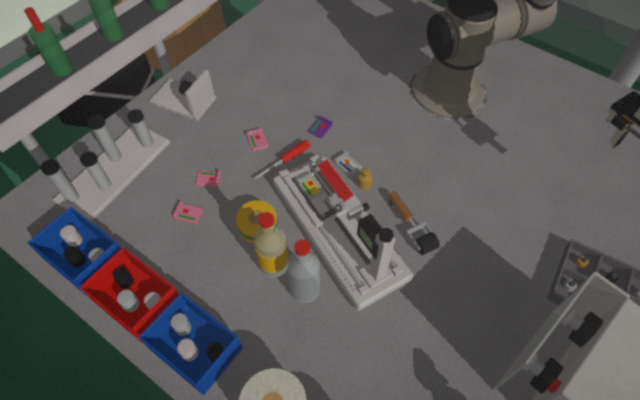

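View pics/side0.png

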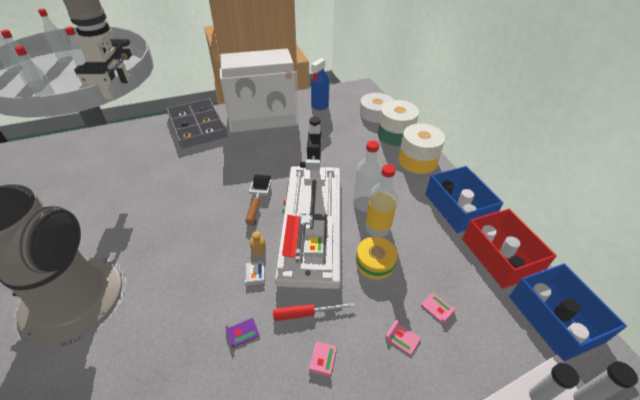

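The scene camera has the tester at about (340,230). The red bar runs along (320,160)-(350,200), with the panel at (310,185). The side camera has it at (310,230). Next I'll make a metric top-down map from the depth.

```bash
cat > h.py <<'E'
import numpy as np,cv2
def cloud(c):
    H,W=c["range_z"].shape
    f=H/2/np.tan(np.radians(float(c["vfov"]))/2)
    v,u=np.mgrid[:H,:W]; z=c["range_z"]
    P=np.stack([(u-c["cx"])/f*z,(v-c["cy"])/f*z,z,np.ones_like(z)],-1)
    return (P@c["T"].T)[...,:3]
def proj(c,p):
    f=200/np.tan(np.radians(float(c["vfov"]))/2)
    q=np.linalg.inv(c["T"])@np.r_[p,1]; return q[0]/q[2]*f+c["cx"],q[1]/q[2]*f+c["cy"]
E
python3 - <<'E'
from h import *
for n,box in [("scene",(230,120,450,320)),("side",(220,110,420,320))]:
    c=np.load(n+"0.npz"); P=cloud(c)
    x0,y0,x1,y1=box
    im=c["color"][y0:y1,x0:x1,::-1]
    s=min(800/(x1-x0),600/(y1-y0))
    im=cv2.resize(im,None,fx=s,fy=s,interpolation=cv2.INTER_CUBIC); cv2.imwrite(f"pics/{n}_crop.png",im); print(n,s)
    # points housing top & bed
    m=c["range_z"]>0
    r=c["color"].astype(int)
    red=(r[...,0]>120)&(r[...,1]<60)&(r[...,2]<70)&m
    red[:y0]=0;red[y1:]=0;red[:,:x0]=0;red[:,x1:]=0
    k,l,st,ce=cv2.connectedComponentsWithStats(red.astype(np.uint8))
    for i in range(1,k):
        if st[i,4]>30:
            Q=P[l==i]; print(i,st[i].tolist(),np.median(Q,0).round(3),Q.min(0).round(3),Q.max(0).round(3))
E
```

```text
scene 3.0
3 [282, 141, 28, 22, 241] [ 0.468 -0.21   0.022] [ 0.424 -0.228  0.005] [ 0.511 -0.196  0.029]
4 [318, 161, 34, 39, 481] [ 0.514 -0.05   0.071] [ 0.477 -0.111  0.065] [0.545 0.009 0.078]
6 [259, 213, 15, 15, 169] [ 0.755 -0.048  0.209] [ 0.74  -0.065  0.199] [ 0.768 -0.034  0.214]
7 [295, 240, 15, 15, 187] [0.761 0.047 0.21 ] [0.744 0.031 0.2  ] [0.775 0.061 0.215]
side 2.857142857142857
1 [367, 145, 11, 7, 55] [0.75  0.032 0.204] [0.741 0.027 0.195] [0.763 0.046 0.212]
2 [382, 166, 13, 11, 85] [ 0.746 -0.061  0.207] [ 0.735 -0.068  0.196] [ 0.759 -0.048  0.212]
3 [283, 216, 12, 40, 297] [ 0.504 -0.059  0.073] [ 0.476 -0.11   0.069] [0.534 0.003 0.078]
4 [274, 308, 40, 12, 316] [ 0.459 -0.224  0.022] [ 0.418 -0.236  0.007] [ 0.502 -0.205  0.028]
```

View pics/scene_crop.png

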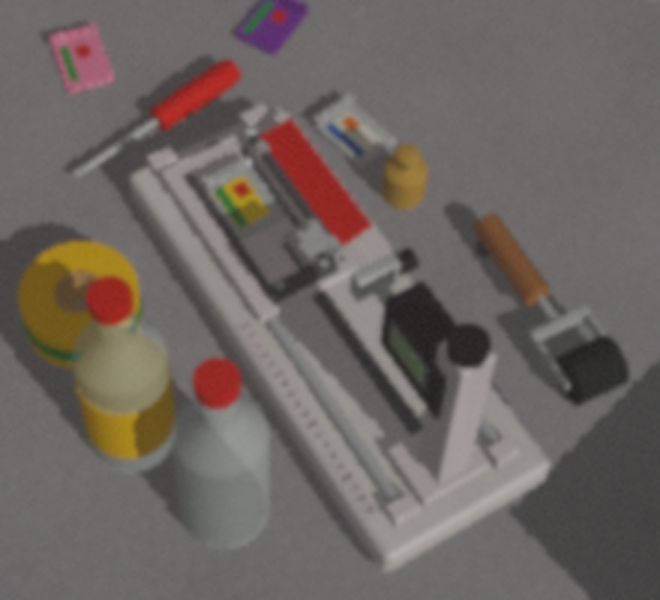

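View pics/side_crop.png

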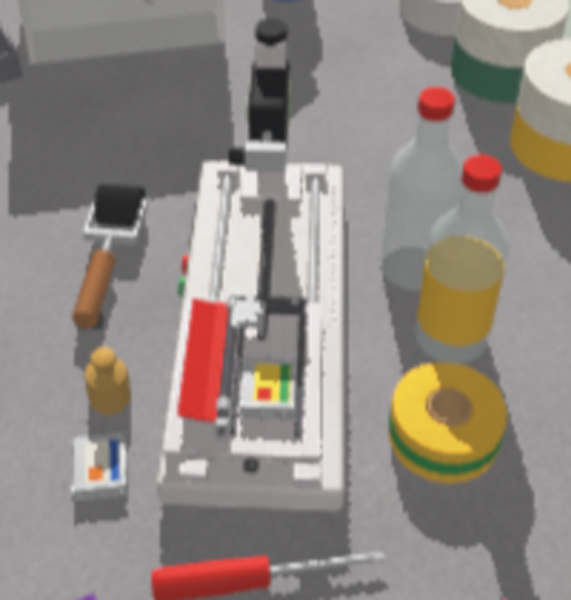

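Run:
```python
from h import *
for n in ["scene","side"]:
    c=np.load(n+"0.npz"); P=cloud(c); m=c["range_z"]>0
    z=P[...,2]
    # table height check around
    roi=m&(P[...,0]>0.3)&(P[...,0]<0.85)&(P[...,1]>-0.3)&(P[...,1]<0.3)
    h,e=np.histogram(z[roi],bins=np.arange(-0.01,0.09,0.002)); print(n,[(round(e[i],3),int(h[i])) for i in range(len(h)) if h[i]>60])
    for name,a,b in [("housing",.036,.044),("bed",.052,.058),("any",.03,.08)]:
        Q=P[roi&(z>a)&(z<b)]
        Q=Q[(Q[:,0]>.38)&(Q[:,0]<.70)&(Q[:,1]<.28)&(Q[:,1]>-.2)]
        g=np.zeros((600,600),np.uint8); ij=((Q[:,:2]-[.35,-.3])*1000).astype(int); ok=(ij>=0).all(1)&(ij<600).all(1); ij=ij[ok]
        g[ij[:,0],ij[:,1]]=255; g=cv2.dilate(g,np.ones((5,5)))
        k,l,st,ce=cv2.connectedComponentsWithStats(g)
        i=1+np.argmax(st[1:,4]); pts=np.argwhere(l==i)/1000+[.35,-.3]
        r=cv2.minAreaRect(pts.astype(np.float32)); print(name,r)
    S=1.5
    im=np.zeros((600,600,3),np.uint8)
    Q=P[roi];C=c["color"][roi]
    for p,cc in zip(Q[np.argsort(Q[:,2])],C[np.argsort(Q[:,2])]):
        i=int((p[0]-.35)*S*1000);j=int((p[1]+.2)*S*1000)
        if 0<=i<600 and 0<=j<600: cv2.circle(im,(j,i),2,cc[::-1].tolist(),-1)
    cv2.imwrite(f"pics/ortho_{n}.png",im)
```

```text
scene [(np.float64(-0.008), 185), (np.float64(-0.006), 1722), (np.float64(-0.004), 6697), (np.float64(-0.002), 11553), (np.float64(0.0), 8336), (np.float64(0.002), 2769), (np.float64(0.004), 588), (np.float64(0.006), 253), (np.float64(0.008), 138), (np.float64(0.01), 108), (np.float64(0.012), 125), (np.float64(0.014), 168), (np.float64(0.016), 162), (np.float64(0.018), 156), (np.float64(0.02), 192), (np.float64(0.022), 206), (np.float64(0.024), 218), (np.float64(0.026), 195), (np.float64(0.028), 191), (np.float64(0.03), 205), (np.float64(0.032), 247), (np.float64(0.034), 374), (np.float64(0.036), 916), (np.float64(0.038), 1500), (np.float64(0.04), 1127), (np.float64(0.042), 638), (np.float64(0.044), 371), (np.float64(0.046), 340), (np.float64(0.048), 365), (np.float64(0.05), 460), (np.float64(0.052), 559), (np.float64(0.054), 549), (np.float64(0.056), 356), (np.float64(0.058), 245), (np.float64(0.06), 208), (np.float64(0.062), 131), (np.float64(0.064), 110), (np.float64(0.066), 143), (np.float64(0.068), 199), (np.float64(0.07), 263), (np.float64(0.072), 304), (np.float64(0.074), 173)
[... 1068 characters left out ...]
99), (np.float64(0.05), 277), (np.float64(0.052), 473), (np.float64(0.054), 823), (np.float64(0.056), 348), (np.float64(0.058), 233), (np.float64(0.06), 256), (np.float64(0.062), 146), (np.float64(0.064), 61), (np.float64(0.066), 69), (np.float64(0.068), 137), (np.float64(0.07), 290), (np.float64(0.072), 250), (np.float64(0.074), 264), (np.float64(0.076), 115)]
housing ((0.5810478925704956, 0.0008443742990493774), (0.3743726313114166, 0.1534874588251114), 67.31121063232422)
bed ((0.5399107336997986, -0.07737817615270615), (0.19167353212833405, 0.13136176764965057), 67.44911193847656)
any ((0.5839906334877014, 0.016751408576965332), (0.40686702728271484, 0.1605435311794281), 67.4204330444336)
```

The two cameras agree that the tester's yaw is about 67.6° and home is near (0.573, -0.042). I'll turn the tool to align with the tester first, then travel to it and look with the wrist camera.

{"op": "send_rows", "data": {"series": [[0, 0, -0.01, 0, 0, 0.124, 0.3], [0, 0, -0.01, 0, 0, 0.124, 0.3], [0, 0, -0.01, 0, 0, 0.124, 0.4], [0, 0, 0, 0, 0, 0.124, 0.4], [0, 0, 0, 0, 0, 0.124, 0.4]]}}

```text
time: 0.52
tool_pos: [0.1775, 0.4942, 0.2571]
tool_rot: [3.141, -0.0, 2.171]
contact_force: [0.2, -1.2, -0.6]
opening: 0.0631
```

{"op": "send_rows", "data": {"series": [[0, 0, 0, 0, 0, 0.124, 0.4], [0, 0, 0, 0, 0, 0.124, 0.4], [0, 0, 0, 0, 0, 0.124, 0.4], [0, 0, 0, 0, 0, 0.124, 0.4], [0, 0, 0, 0, 0, 0.124, 0.4]]}}

```text
time: 0.93
tool_pos: [0.1773, 0.4939, 0.2563]
tool_rot: [-3.141, 0.001, 1.551]
contact_force: [0.1, -0.1, 0.1]
opening: 0.0553
```

{"op": "send_rows", "data": {"series": [[0, 0, 0, 0, 0, 0.124, 0.4], [0, 0, 0, 0, 0, 0.124, 0.4], [0, 0, 0, 0, 0, 0.124, 0.4]]}}

```text
time: 1.18
tool_pos: [0.1773, 0.4939, 0.2563]
tool_rot: [-3.141, 0.001, 1.179]
contact_force: [0.4, -0.4, -0.5]
opening: 0.055
```

{"op": "send_rows", "data": {"series": [[-0.025, 0.03, 0, 0, 0, 0, 0.45], [-0.025, 0.03, 0, 0, 0, 0, 0.45], [-0.025, 0.03, 0, 0, 0, 0, 0.45], [-0.025, 0.03, 0, 0, 0, 0, 0.45], [-0.025, 0.03, 0, 0, 0, 0, 0.45]]}}

```text
time: 1.6
tool_pos: [0.2694, 0.3201, 0.2564]
tool_rot: [-3.141, 0.001, 1.186]
contact_force: [0.8, -0.4, -0.5]
opening: 0.0505
```

{"op": "send_rows", "data": {"series": [[-0.025, 0.03, 0, 0, 0, 0, 0.45], [-0.025, 0.03, 0, 0, 0, 0, 0.45], [-0.025, 0.03, 0, 0, 0, 0, 0.45], [-0.025, 0.03, 0, 0, 0, 0, 0.45], [-0.025, 0.03, 0, 0, 0, 0, 0.45]]}}

```text
time: 2.02
tool_pos: [0.3615, 0.1477, 0.2567]
tool_rot: [-3.142, -0.0, 1.185]
contact_force: [0.5, 1.0, 0.0]
opening: 0.0505
```

{"op": "send_rows", "data": {"series": [[-0.025, 0.03, 0, 0, 0, 0, 0.45], [-0.025, 0.03, 0, 0, 0, 0, 0.45], [-0.025, 0.03, 0, 0, 0, 0, 0.45], [-0.025, 0.03, 0, 0, 0, 0, 0.45], [-0.025, 0.03, 0, 0, 0, 0, 0.45]]}}

```text
time: 2.43
tool_pos: [0.4535, -0.0247, 0.2565]
tool_rot: [-3.141, -0.0, 1.184]
contact_force: [1.0, 1.4, -0.7]
opening: 0.0505
```

{"op": "send_rows", "data": {"series": [[-0.025, 0.03, 0, 0, 0, 0, 0.45], [-0.025, 0.03, 0, 0, 0, 0, 0.45], [-0.025, 0.03, 0, 0, 0, 0, 0.45], [0, 0, 0, 0, 0, 0, 0.45]]}}

```text
time: 2.77
tool_pos: [0.5103, -0.1317, 0.2554]
tool_rot: [3.141, 0.002, 1.18]
contact_force: [-1.2, 1.0, -0.3]
opening: 0.0505
```

Run:
```python
from cell import observe, imaging
from h import *
s=observe(); print(s["tool_pos"],s["tool_rot"],s["time"],s["contact_force"])
c=imaging.read_camera("wrist"); np.savez("wrist1.npz",**c,tool=s["tool_pos"])
cv2.imwrite("pics/wrist1.png",c["color"][:,:,::-1]); print(c["vfov"],c["T"].round(3).tolist())
```

```text
[ 0.51033715 -0.13173805  0.2554301 ] [3.14077590e+00 1.69182293e-03 1.18018688e+00] 2.7667 [-1.21095377  0.99331766 -0.27458166]
58.36108663526354 [[0.925, -0.369, -0.093, 0.535], [-0.381, -0.896, -0.228, -0.071], [0.001, 0.247, -0.969, 0.415], [0.0, 0.0, 0.0, 1.0]]
```

View pics/wrist1.png

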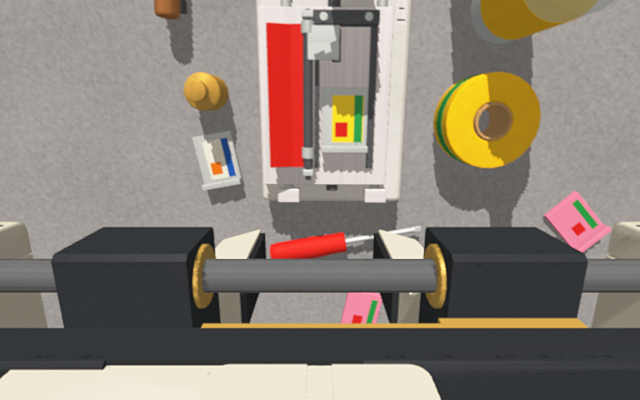

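The wrist picture shows the tester almost square to the image. The bar spans columns 268-305 and rows 20-167, the panel is near (345,120), and its ledge is at row 148 or so. I'll enlarge it and overlay the predicted model.

Run:
```python
from h import *
c=dict(np.load("wrist1.npz")); 
yaw=1.18; R=np.array([[np.cos(yaw),-np.sin(yaw)],[np.sin(yaw),np.cos(yaw)]]); o=np.array([.5734,-.042])
P=cloud(c)
loc=(P[...,:2]-o)@R
def at(u,v): 
    w=P[v,u]; return (np.r_[loc[v,u],w[2]]*1000).round(1)
m=c["range_z"]>0
z=P[...,2]; print("hist",[(round(b,3),int(a)) for a,b in zip(*np.histogram(z[m&(z<.09)],np.arange(-.01,.09,.004)))])
x0,y0,s=250,0,4
im=cv2.resize(c["color"][y0:y0+150,x0:x0+160,::-1],None,fx=s,fy=s,interpolation=cv2.INTER_CUBIC)
cv2.imwrite("pics/w1a.png",im)
im=cv2.resize(c["color"][80:215,x0:x0+160,::-1],None,fx=s,fy=s,interpolation=cv2.INTER_CUBIC)
cv2.imwrite("pics/w1b.png",im)
# red bar
r=c["color"].astype(int); red=(r[...,0]>120)&(r[...,1]<70)&(r[...,2]<70)&m
red[200:]=0
Q=np.c_[loc[red]*1000,z[red]*1000]; print("bar",Q.min(0),Q.max(0),np.median(Q,0))
rect=cv2.minAreaRect(loc[red].astype(np.float32)*1000); print(rect)
```

```text
hist [(np.float64(-0.01), 0), (np.float64(-0.006), 4), (np.float64(-0.002), 86247), (np.float64(0.002), 20482), (np.float64(0.006), 4694), (np.float64(0.01), 469), (np.float64(0.014), 1023), (np.float64(0.018), 623), (np.float64(0.022), 984), (np.float64(0.026), 767), (np.float64(0.03), 580), (np.float64(0.034), 899), (np.float64(0.038), 5468), (np.float64(0.042), 6286), (np.float64(0.046), 1357), (np.float64(0.05), 640), (np.float64(0.054), 9799), (np.float64(0.058), 2799), (np.float64(0.062), 2189), (np.float64(0.066), 1091), (np.float64(0.07), 3680), (np.float64(0.074), 4446), (np.float64(0.078), 205), (np.float64(0.082), 115)]
bar [-95.09191282  -2.04024631  54.81274705] [30.53862699 72.52528584 78.95254896] [-29.32004382  54.22044329  73.32841487]
((-32.295616149902344, 35.19495391845703), (74.54267883300781, 125.60562133789062), 89.91171264648438)
```

View pics/w1a.png

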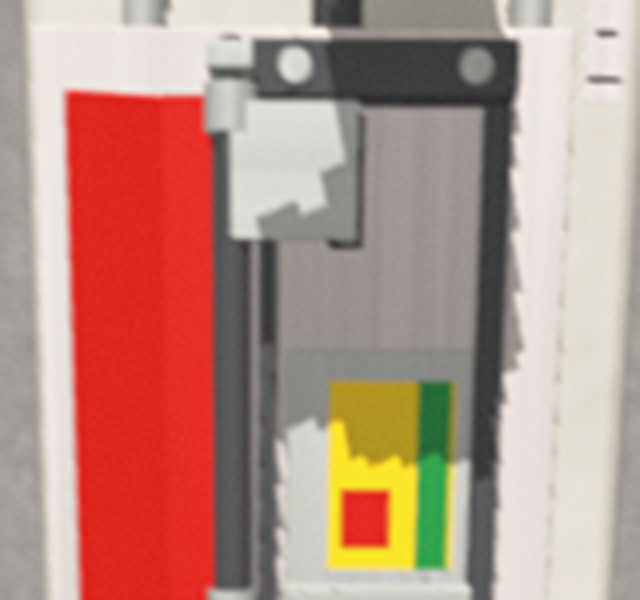

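View pics/w1b.png

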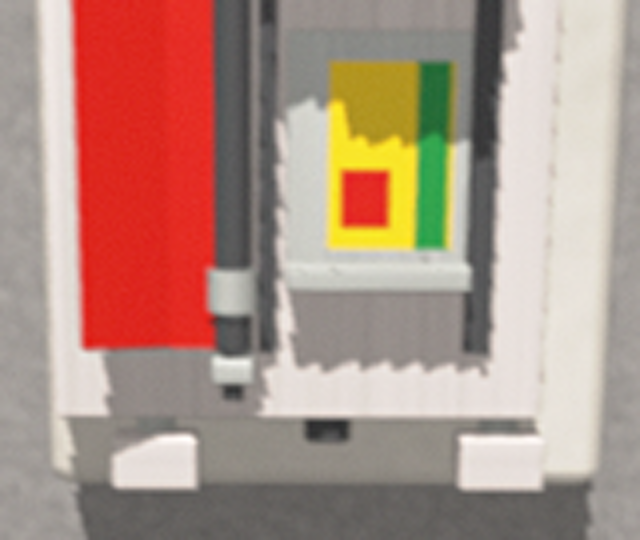

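Run:
```python
from h import *
c=dict(np.load("wrist1.npz")); T=c["T"]; f=200/np.tan(np.radians(float(c["vfov"]))/2)
yaw=1.18; R=np.array([[np.cos(yaw),-np.sin(yaw)],[np.sin(yaw),np.cos(yaw)]]); o=np.array([.5734,-.042])
def ray(u,v,z):
    d=T[:3,:3]@np.r_[(u-c["cx"])/f,(v-c["cy"])/f,1]; k=(z-T[2,3])/d[2]; return T[:3,3]+k*d
a=lambda X,Y:(250+X/4-.4,Y/4-.4); b=lambda X,Y:(250+X/4-.4,80+Y/4-.4)
for n,p,z in [("bar rear L (-97,70,76)",b(84,348),.076),("bar front L (30,70)",a(67,92),.076),
 ("bar rear R (-97,47)",b(213,348),.070),("bed rear edge x-117",b(300,415),.055),("rail R rear x-100,y-23.5",b(466,350),.057),
 ("rail R front y-23.5",a(486,110),.058),("rail L front y23.5",a(274,300),.058),("stop face L x30.5 z67",a(370,103),.067),("stop bed",a(480,105),.067),
 ("bed front L x47",a(35,30),.055),("bed rear R y-44",b(540,410),.055),("bed front R",a(572,30),.055),("bed rear L y80",b(66,412),.055),
 ("ledge rear L",b(286,290),.071),("ledge rear R",b(471,288),.071),("ledge front R",b(471,264),.071),("panel front L",b(286,28),.061),("panel front R",b(474,28),.061),
 ("foot corner x0,y~4",a(362,245),.064)]:
    q=ray(*p,z); print(n,((q[:2]-o)@R*1000).round(1))
```

```text
bar rear L (-97,70,76) [-94.9  70.2]
bar front L (30,70) [30.9 69.6]
bar rear R (-97,47) [-95.9  39.7]
bed rear edge x-117 [-115.6   18.3]
rail R rear x-100,y-23.5 [-98.5 -23.4]
rail R front y-23.5 [ 30.9 -23.7]
rail L front y23.5 [-10.3  24.8]
stop face L x30.5 z67 [30.6  3.4]
stop bed [ 30.1 -21.1]
bed front L x47 [48.3 79.3]
bed rear R y-44 [-114.3  -43.1]
bed front R [ 48.3 -43.1]
bed rear L y80 [-114.8   78.2]
ledge rear L [-81.7  22. ]
ledge rear R [-81.3 -22.3]
ledge front R [-75.6 -22.1]
panel front L [-21.3  22. ]
panel front R [-21.3 -22.3]
foot corner x0,y~4 [1.2 4.6]
```

The fit is good to about 1.5 mm. The panel is roughly 52 mm short of home, with its ledge rear at x = -81.5. I'll centre the tool at tester (-95, +29) with the jaws about 42 mm open, and come down to just above the bar.

{"op": "send_rows", "data": {"series": [[0.006, -0.0025, 0.03, 0, 0, 0, 0.54], [0.006, -0.0025, 0.03, 0, 0, 0, 0.54], [0, 0, 0.035, 0, 0, 0, 0.54], [0, 0, 0.035, 0, 0, 0, 0.54], [0, 0, 0.03, 0, 0, 0, 0.54]]}}

```text
time: 3.23
tool_pos: [0.5068, -0.1114, 0.0949]
tool_rot: [-3.14, -0.0, 1.186]
contact_force: [0.1, -1.1, -0.0]
opening: 0.0424
```

{"op": "send_rows", "data": {"series": [[0, 0, 0.005, 0, 0, 0, 0.54], [0, 0, 0, 0, 0, 0, 0.54]]}}

```text
time: 3.4
tool_pos: [0.5066, -0.1117, 0.0904]
tool_rot: [-3.137, -0.0, 1.186]
contact_force: [0.1, 0.3, 0.2]
opening: 0.0423
```

```bash
cat > st.py <<'E'
from cell import observe, imaging
from h import *
import sys
yaw=1.18; R=np.array([[np.cos(yaw),-np.sin(yaw)],[np.sin(yaw),np.cos(yaw)]]); o=np.array([.5734,-.042])
s=observe(); p=s["tool_pos"]; print("tester xy",((p[:2]-o)@R*1000).round(1),"z",(p[2]*1000).round(1),"rot",s["tool_rot"].round(4),"F tester",(s["contact_force"][:2]@R).round(1),s["contact_force"][2].round(1),"open",s["opening"],"t",s["time"])
for a in sys.argv[1:]:
    n,tag=a.split(":"); c=imaging.read_camera(n); np.savez(f"{n}{tag}.npz",**c)
    if n=="scene": x0,y0,x1,y1=270,130,400,240
    elif n=="side": x0,y0,x1,y1=230,180,380,310
    else: x0,y0,x1,y1=160,0,480,280
    k=min(800/(x1-x0),600/(y1-y0))
    cv2.imwrite(f"pics/{n}{tag}.png",cv2.resize(c["color"][y0:y1,x0:x1,::-1],None,fx=k,fy=k,interpolation=cv2.INTER_CUBIC)); print(n,k)
E
python3 st.py wrist:2 side:2
```

```text
tester xy [-89.9  35.2] z 90.4 rot [-3.1368e+00 -1.0000e-04  1.1856e+00] F tester [ 0.3 -0. ] 0.2 open 0.0422999425443366 t 3.4
wrist 2.142857142857143
side 4.615384615384615
```

View pics/wrist2.png

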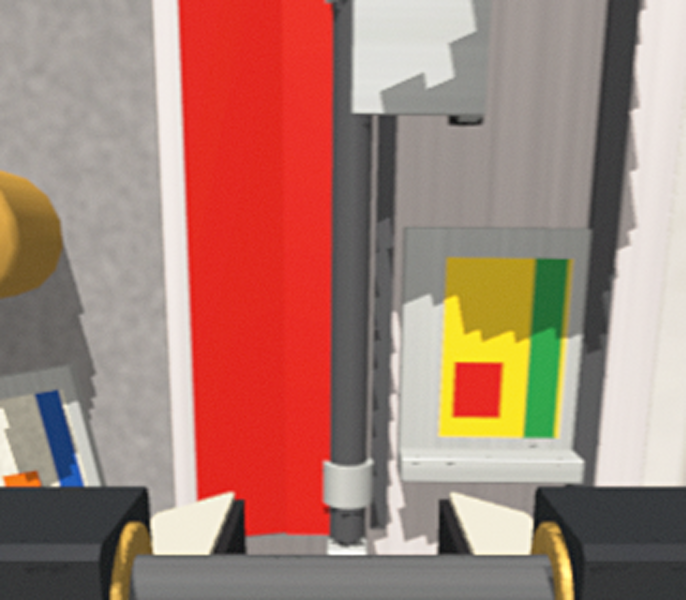

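View pics/side2.png

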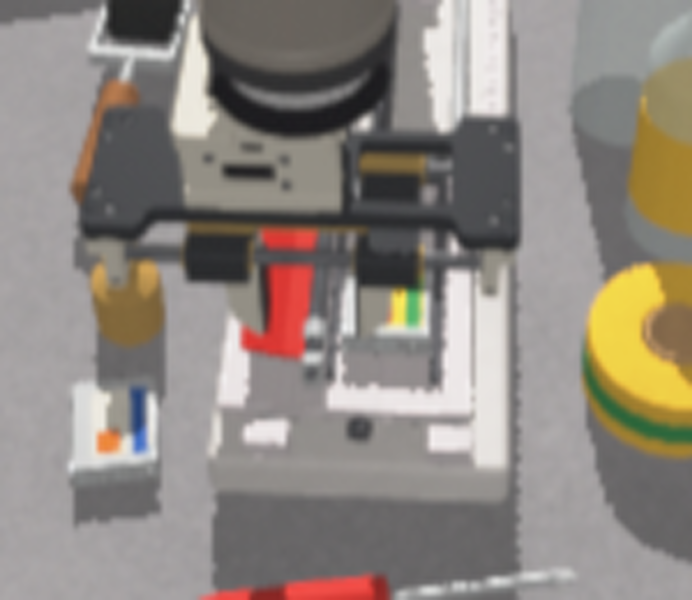

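{"op": "send_rows", "data": {"series": [[0, 0, 0, 0, 0, 0, 0.54], [0, 0, 0, 0, 0, 0, 0.54], [0, 0, 0, 0, 0, 0, 0.54]]}}

```text
time: 3.75
tool_pos: [0.5089, -0.1133, 0.0932]
tool_rot: [3.139, -0.0, 1.185]
contact_force: [-0.2, 0.4, -0.5]
opening: 0.0422
```

```bash
python3 st.py; python3 st.py
```

```text
tester xy [-90.5  32.4] z 93.2 rot [ 3.1388e+00 -2.0000e-04  1.1848e+00] F tester [0.3 0.4] -0.5 open 0.042245970120859566 t 3.75
tester xy [-90.5  32.4] z 93.2 rot [ 3.1388e+00 -2.0000e-04  1.1848e+00] F tester [0.3 0.4] -0.5 open 0.042245970120859566 t 3.75
```

{"op": "send_rows", "data": {"series": [[0, 0, 0, 0, 0, 0, 0.54]]}}

```text
time: 3.83
tool_pos: [0.5086, -0.1132, 0.0927]
tool_rot: [3.14, -0.0, 1.185]
contact_force: [0.8, -0.1, 0.1]
opening: 0.0423
```

{"op": "send_rows", "data": {"series": [[0, 0, 0, 0, 0, 0, 0.54]]}}

```text
time: 3.92
tool_pos: [0.5084, -0.1132, 0.0923]
tool_rot: [3.141, -0.0, 1.185]
contact_force: [0.2, -0.5, -0.3]
opening: 0.0422
```

```bash
python3 - <<'E'
from cell import observe
print(observe())
E
python3 st.py
```

```text
{'time': 3.9167, 'qpos': array([-3.66311528e-01,  4.83183424e-01,  1.71613094e+00,  1.32048835e-04,
        9.41288951e-01,  1.97233801e-02]), 'qvel': array([-0.00137521,  0.00718056,  0.00239884,  0.00205541,  0.00054299,
       -0.00046949]), 'joint_efforts': array([ 2.22548051e-02, -4.55757987e+01, -1.96372426e+01,  6.80472376e-02,
        3.26372974e-02,  6.38749916e-04]), 'tool_pos': array([ 0.50840895, -0.11317349,  0.0922712 ]), 'tool_rot': array([ 3.14060562e+00, -1.26305150e-04,  1.18468379e+00]), 'contact_force': array([ 0.21566816, -0.53512904, -0.25931354]), 'torque': array([-0.15510811,  0.08883561,  0.01575384]), 'opening': 0.04216376673629989}
tester xy [-90.6  33. ] z 92.3 rot [ 3.1406e+00 -1.0000e-04  1.1847e+00] F tester [-0.4 -0.4] -0.3 open 0.04216376673629989 t 3.9167
```

{"op": "send_rows", "data": {"series": [[-0.0045, 0.004, 0, 0, 0, -0.004, 0.54], [0, 0, 0, 0, 0, 0, 0.54], [0, 0, 0.005, 0, 0, 0, 0.54], [0, 0, 0.005, 0, 0, 0, 0.54], [0, 0, 0, 0, 0, 0, 0.54]]}}

```text
time: 4.33
tool_pos: [0.5094, -0.1185, 0.0804]
tool_rot: [-3.139, -0.0, 1.189]
contact_force: [-0.0, 0.0, 0.4]
opening: 0.0424
```

```bash
python3 st.py side:3 scene:3
```

```text
tester xy [-95.1  30.1] z 80.4 rot [-3.1392e+00 -1.0000e-04  1.1887e+00] F tester [0. 0.] 0.4 open 0.042380259615924044 t 4.3333
side 4.615384615384615
scene 5.454545454545454
```

View pics/side3.png

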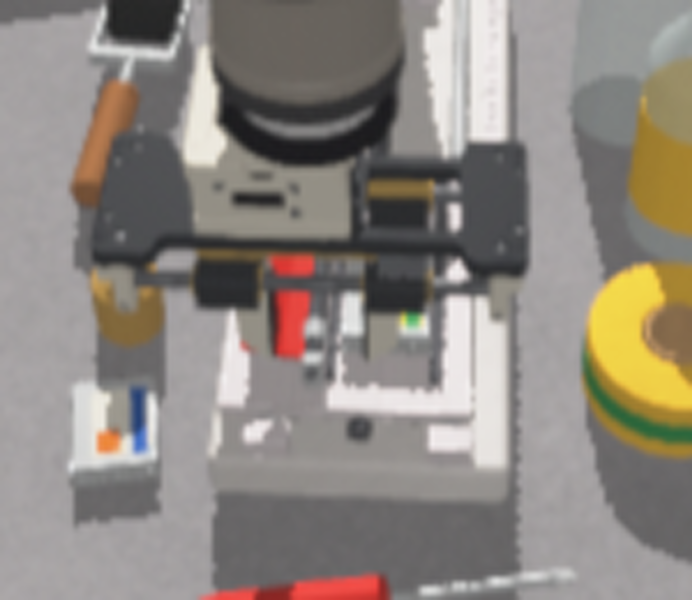

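View pics/scene3.png

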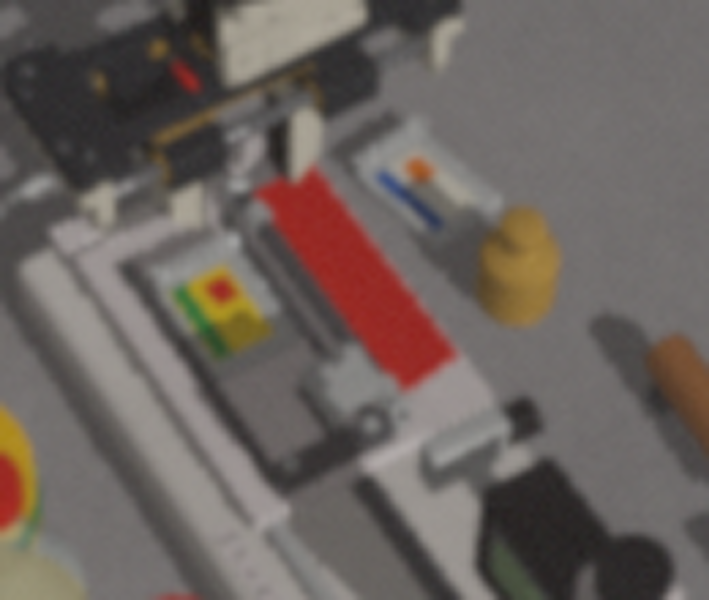

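The scene picture shows the bar finger over the bar's rear end at (300,165). The other finger is behind the ledge at (190,210). I'll press down slowly.

{"op": "send_rows", "data": {"series": [[0, 0, 0.004, 0, 0, 0.008, 0.54], [0, 0, 0.003, 0, 0, 0, 0.54], [0, 0, 0.003, 0, 0, 0, 0.54], [0, 0, 0.002, 0, 0, 0, 0.54], [0, 0, 0, 0, 0, 0, 0.54]]}}

```text
time: 4.85
tool_pos: [0.5102, -0.1187, 0.0696]
tool_rot: [-3.141, -0.0, 1.181]
contact_force: [-2.0, 0.7, 4.5]
opening: 0.0419
```

```bash
python3 st.py
```

```text
tester xy [-95.   29.3] z 69.6 rot [-3.1414e+00 -1.0000e-04  1.1809e+00] F tester [-0.1  2.1] 4.5 open 0.041899853827356566 t 4.85
```

{"op": "send_rows", "data": {"series": [[0, 0, 0.002, 0, 0, 0, 0.54], [0, 0, 0.002, 0, 0, 0, 0.54], [0, 0, 0.001, 0, 0, 0, 0.54], [0, 0, 0, 0, 0, 0, 0.54]]}}

```text
time: 5.18
tool_pos: [0.5107, -0.1189, 0.0654]
tool_rot: [3.14, -0.0, 1.181]
contact_force: [-0.8, 0.0, 8.1]
opening: 0.0425
```

```bash
python3 st.py scene:4 side:4 wrist:4
```

```text
tester xy [-95.   28.7] z 65.4 rot [ 3.1402e+00 -2.0000e-04  1.1808e+00] F tester [-0.2  0.7] 8.1 open 0.042464427309868366 t 5.1833
scene 5.454545454545454
side 4.615384615384615
wrist 2.142857142857143
```

View pics/scene4.png

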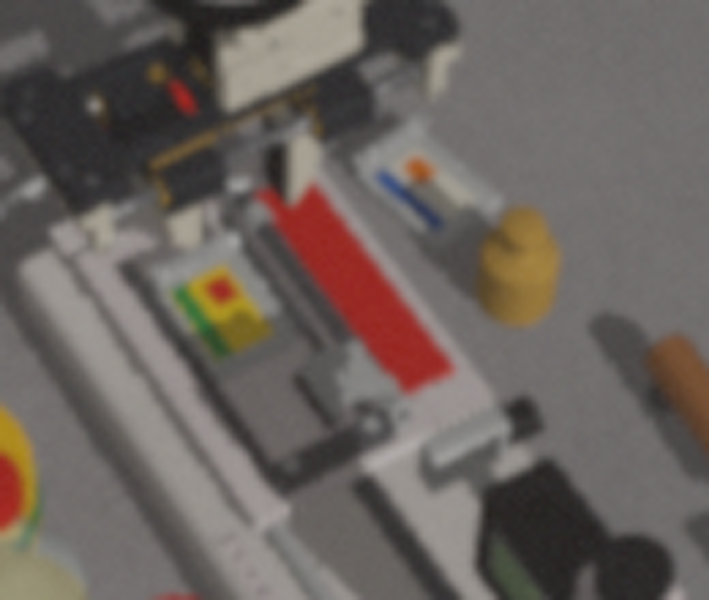

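View pics/wrist4.png

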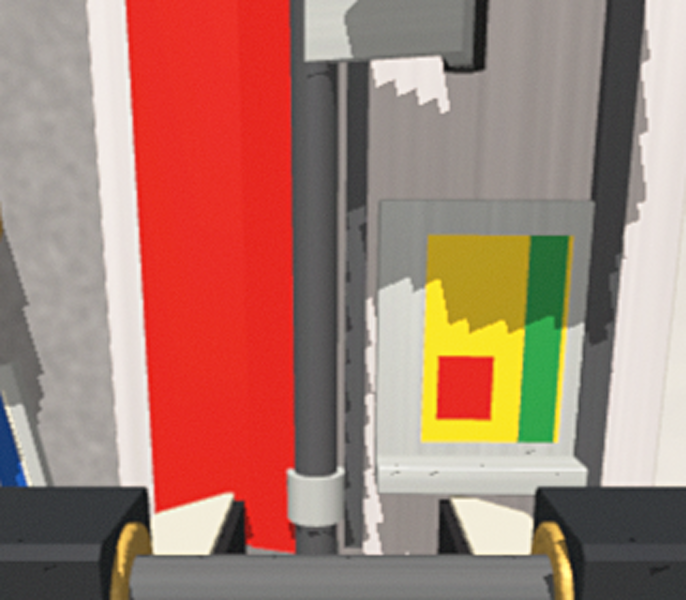

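View pics/side4.png

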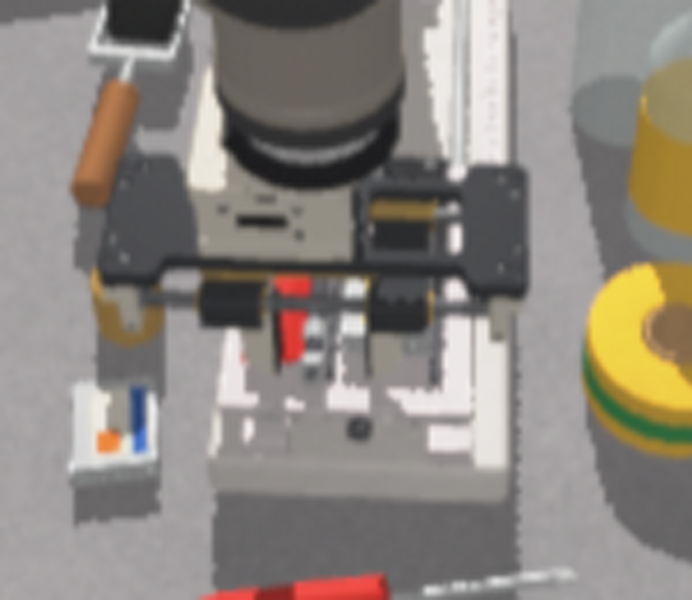

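```bash
cat > clip.py <<'E'
from h import *
import sys
yaw=1.18; R=np.array([[np.cos(yaw),-np.sin(yaw)],[np.sin(yaw),np.cos(yaw)]]); o=np.array([.5734,-.042])
c=dict(np.load(sys.argv[1])); P=cloud(c); L=np.concatenate([((P[...,:2]-o)@R),P[...,2:]],-1)*1000
r=c["color"].astype(int); red=(r[...,0]>120)&(r[...,1]<70)&(r[...,2]<70)&(c["range_z"]>0)
m=red&(L[...,1]>49)&(L[...,1]<69)&(L[...,0]>float(sys.argv[2]))&(L[...,0]<30)&(L[...,2]>50)
Q=L[m]; A=np.c_[Q[:,0]+33,Q[:,1]-58.5,np.ones(len(Q))]; s=np.linalg.lstsq(A,Q[:,2],rcond=None)[0]; print("n",len(Q),"slope x,y",s[:2].round(3),"mid z",s[2].round(1),"clip~",(.27-np.arctan(s[1])).round(3))
E
python3 clip.py wrist1.npz -95; python3 clip.py wrist4.npz -80
```

```text
n 3182 slope x,y [0.001 0.276] mid z 74.5 clip~ 0.001
n 10247 slope x,y [-0.   -0.04] mid z 66.6 clip~ 0.31
```

The measured clip angle is about 0.31, so the foot is lifted. I'll press about 2.5 mm deeper for margin, then start the push.

{"op": "send_rows", "data": {"series": [[0, 0, 0.0025, 0, 0, 0, 0.54], [0, 0, 0, 0, 0, 0, 0.54], [0.003, 0, 0, 0, 0, 0, 0.54], [0.003, 0, 0, 0, 0, 0, 0.54], [0.003, 0, 0, 0, 0, 0, 0.54]]}}

```text
time: 5.75
tool_pos: [0.5139, -0.112, 0.0634]
tool_rot: [3.139, 0.002, 1.182]
contact_force: [-3.8, -6.5, 10.4]
opening: 0.0423
```

```bash
python3 st.py wrist:5 scene:5; python3 clip.py wrist5.npz -75
```

```text
tester xy [-87.4  28.3] z 63.4 rot [3.1394e+00 2.3000e-03 1.1816e+00] F tester [-7.5  1. ] 10.4 open 0.04225064144138121 t 5.75
wrist 2.142857142857143
scene 5.454545454545454
n 9719 slope x,y [-0.001 -0.164] mid z 63.6 clip~ 0.433
```

View pics/wrist5.png

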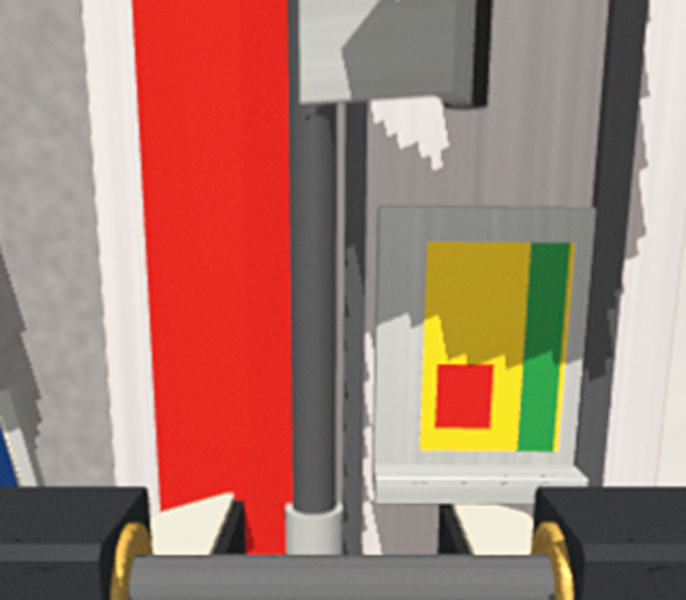

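The clip is at 0.43 and the panel is moving with the finger. I'll keep pushing.

{"op": "send_rows", "data": {"series": [[0.003, 0, 0, 0, 0, 0, 0.54], [0.003, 0, 0, 0, 0, 0, 0.54], [0.003, 0, 0, 0, 0, 0, 0.54], [0.003, 0, 0, 0, 0, 0, 0.54]]}}

```text
time: 6.18
tool_pos: [0.5184, -0.1009, 0.0634]
tool_rot: [3.14, 0.002, 1.182]
contact_force: [-4.4, -6.4, 11.1]
opening: 0.0423
```

```bash
python3 st.py wrist:6 scene:6; python3 clip.py wrist6.npz -60
```

```text
tester xy [-75.4  28.4] z 63.4 rot [3.1396e+00 2.3000e-03 1.1815e+00] F tester [-7.6  1.6] 11.1 open 0.042268930755456825 t 6.1833
wrist 2.142857142857143
scene 5.454545454545454
n 9061 slope x,y [-0.001 -0.168] mid z 63.5 clip~ 0.437
```

View pics/wrist6.png

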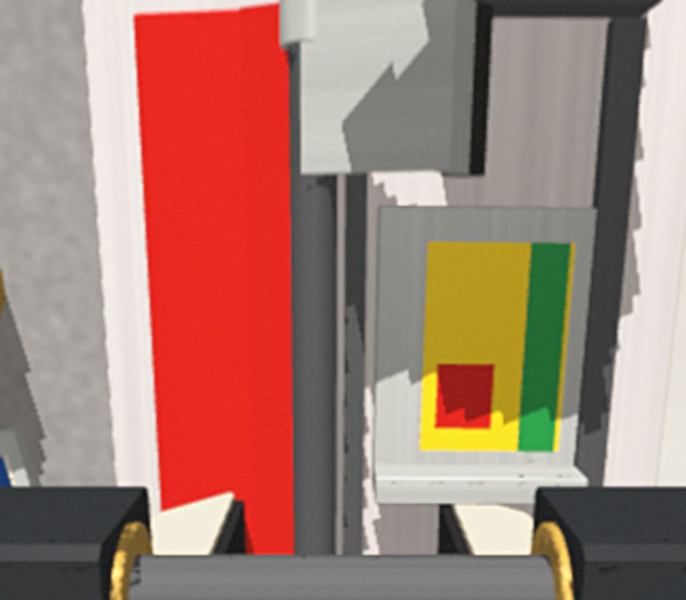

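View pics/scene6.png

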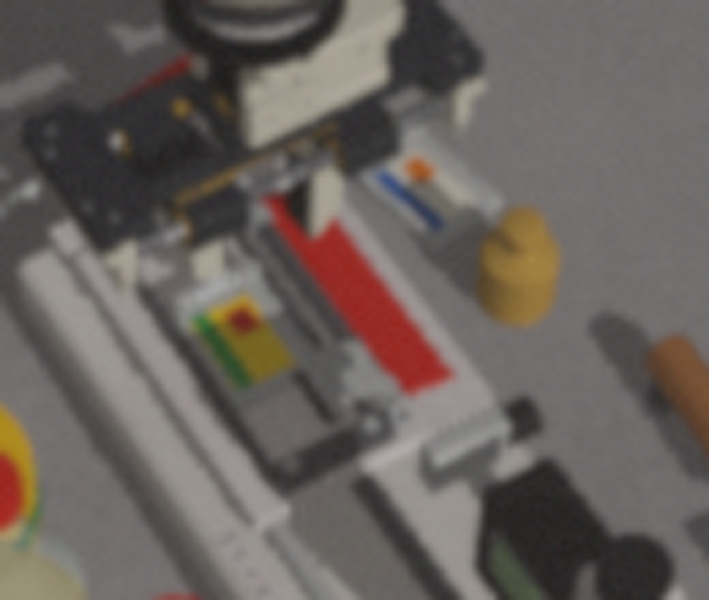

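The panel stays in the same place in the wrist picture, with its ledge at row 503 or so, so it moves with the finger. The clip holds steady at 0.437.

{"op": "send_rows", "data": {"series": [[0.003, 0, 0, 0, 0, 0, 0.54], [0.003, 0, 0, 0, 0, 0, 0.54], [0.003, 0, 0, 0, 0, 0, 0.54], [0.003, 0, 0, 0, 0, 0, 0.54], [0.003, 0, 0, 0, 0, 0, 0.54]]}}

```text
time: 6.7
tool_pos: [0.5241, -0.087, 0.0634]
tool_rot: [3.14, 0.002, 1.182]
contact_force: [-4.8, -6.1, 10.2]
opening: 0.0419
```

{"op": "send_rows", "data": {"series": [[0.003, 0, 0, 0, 0, 0, 0.54], [0.003, 0, 0, 0, 0, 0, 0.54], [0.003, 0, 0, 0, 0, 0, 0.54], [0.002, 0, 0, 0, 0, 0, 0.54], [0.002, 0, 0, 0, 0, 0, 0.54]]}}

```text
time: 7.12
tool_pos: [0.529, -0.0749, 0.0635]
tool_rot: [3.14, 0.002, 1.182]
contact_force: [-3.7, -6.0, 10.6]
opening: 0.0421
```

```bash
python3 st.py wrist:7 side:7; python3 clip.py wrist7.npz -30
```

```text
tester xy [-47.4  28.5] z 63.5 rot [3.1397e+00 2.2000e-03 1.1816e+00] F tester [-7.   1.1] 10.6 open 0.04209564274429193 t 7.1167
wrist 2.142857142857143
side 4.615384615384615
n 5599 slope x,y [ 0.    -0.176] mid z 63.3 clip~ 0.444
```

View pics/wrist7.png

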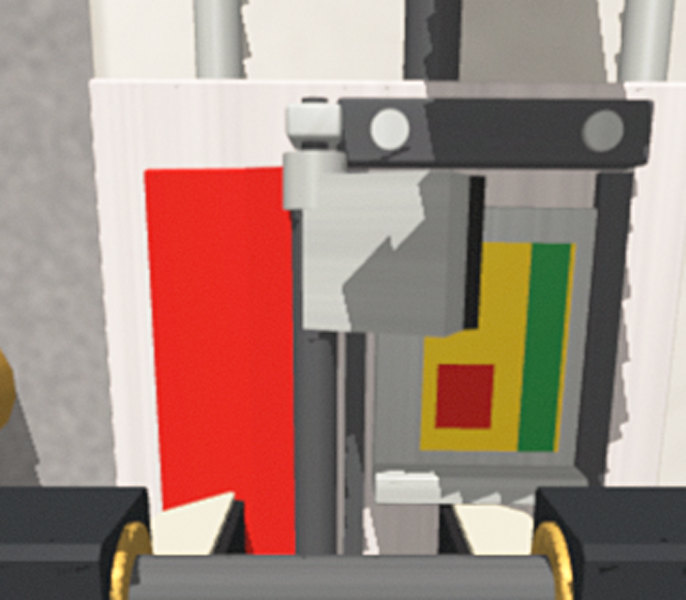

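The gap from the panel front (row 208) to the stop face (row 168 or so) is about 8 mm. I'll approach gently until the force rises.

{"op": "send_rows", "data": {"series": [[0.002, 0, 0, 0, 0, 0, 0.54], [0.002, 0, 0, 0, 0, 0, 0.54], [0.002, 0, 0, 0, 0, 0, 0.54], [0.001, 0, 0, 0, 0, 0, 0.54]]}}

```text
time: 7.55
tool_pos: [0.5317, -0.0685, 0.0634]
tool_rot: [3.14, 0.002, 1.182]
contact_force: [-4.6, -7.3, 11.3]
opening: 0.0421
```

{"op": "send_rows", "data": {"series": [[0.001, 0, 0, 0, 0, 0, 0.54], [0.001, 0, 0, 0, 0, 0, 0.54]]}}

```text
time: 7.72
tool_pos: [0.532, -0.068, 0.0634]
tool_rot: [3.14, 0.004, 1.182]
contact_force: [-8.3, -16.8, 11.7]
opening: 0.0422
```

```bash
python3 st.py wrist:8; python3 clip.py wrist8.npz -25
```

```text
tester xy [-39.8  28.4] z 63.4 rot [3.1398 0.0045 1.1818] F tester [-18.7   1.3] 11.7 open 0.042185211697341976 t 7.7167
wrist 2.142857142857143
n 4962 slope x,y [-0.002 -0.178] mid z 63.3 clip~ 0.446
```

View pics/wrist8.png

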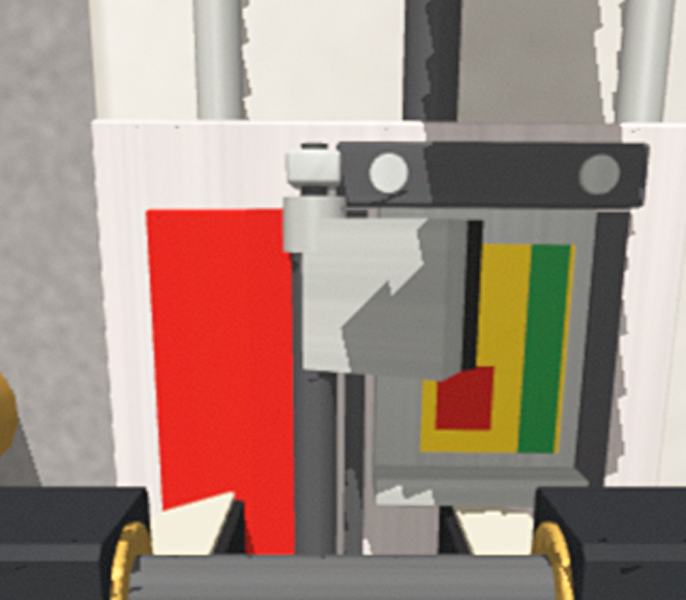

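The force rose to about 19 N and the finger stopped with the panel's front edge against the stop (row 207). The clip is still at 0.446. I'll back the finger off the ledge first so that lifting can't drag it, then check the panel.

{"op": "send_rows", "data": {"series": [[-0.002, 0, 0, 0, 0, 0, 0.54], [-0.002, 0, 0, 0, 0, 0, 0.54], [-0.002, 0, 0, 0, 0, 0, 0.54], [0, 0, 0, 0, 0, 0, 0.54]]}}

```text
time: 8.1
tool_pos: [0.531, -0.07, 0.0636]
tool_rot: [3.139, -0.002, 1.18]
contact_force: [-0.2, 5.4, 10.0]
opening: 0.042
```

```bash
python3 st.py wrist:9; python3 clip.py wrist9.npz -28
```

```text
tester xy [-42.1  28.5] z 63.6 rot [ 3.1392e+00 -2.3000e-03  1.1798e+00] F tester [4.9 2.3] 10.0 open 0.04202288765983252 t 8.1
wrist 2.142857142857143
n 5302 slope x,y [-0.001 -0.167] mid z 63.4 clip~ 0.435
```

View pics/wrist9.png

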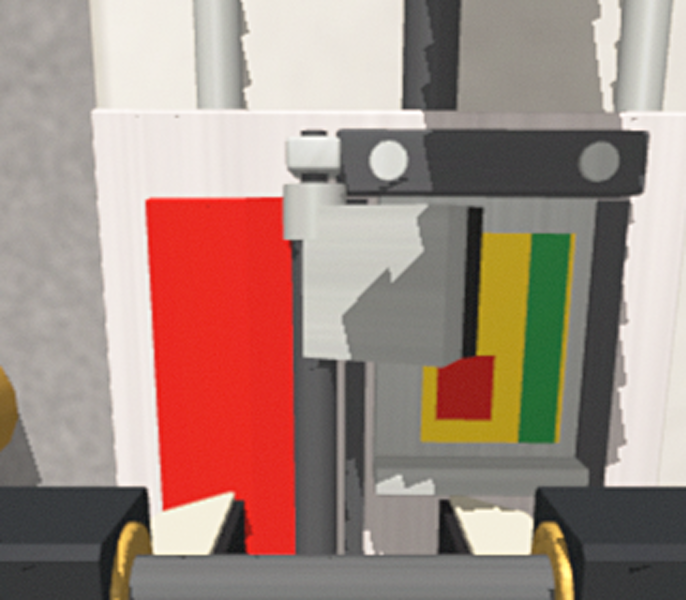

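The finger has backed off 2.3 mm and the panel stayed against the stop. Next I'll back off a little more, then let the clip down gently.

{"op": "send_rows", "data": {"series": [[-0.002, 0, 0, 0, 0, 0, 0.54], [0, 0, -0.002, 0, 0, 0, 0.54], [0, 0, -0.002, 0, 0, 0, 0.54], [0, 0, -0.002, 0, 0, 0, 0.54], [0, 0, -0.002, 0, 0, 0, 0.54]]}}

```text
time: 8.57
tool_pos: [0.5293, -0.0724, 0.0704]
tool_rot: [3.141, -0.0, 1.181]
contact_force: [-0.2, 0.7, -1.6]
opening: 0.042
```

{"op": "send_rows", "data": {"series": [[0, 0, -0.003, 0, 0, 0, 0.54], [0, 0, -0.005, 0, 0, 0, 0.54], [0, 0, -0.015, 0, 0, 0, 0.54], [-0.01, 0, -0.03, 0, 0, 0, 0.54], [-0.02, 0, -0.035, 0, 0, 0, 0.54]]}}

```text
time: 8.98
tool_pos: [0.5169, -0.0989, 0.1577]
tool_rot: [-3.137, -0.0, 1.183]
contact_force: [0.7, -1.2, -0.3]
opening: 0.042
```

{"op": "send_rows", "data": {"series": [[-0.02, 0, -0.035, 0, 0, 0, 0.54], [-0.01, 0, -0.025, 0, 0, 0, 0.54], [0, 0, 0, 0, 0, 0, 0.54], [0, 0, 0, 0, 0, 0, 0.54], [0, 0, 0, 0, 0, 0, 0.54]]}}

```text
time: 9.4
tool_pos: [0.5059, -0.1277, 0.2175]
tool_rot: [-3.14, -0.0, 1.181]
contact_force: [1.0, 0.4, 0.1]
opening: 0.0421
```

```bash
python3 st.py wrist:10 scene:10 side:10; python3 clip.py wrist10.npz -95
```

```text
tester xy [-105.    29.8] z 217.5 rot [-3.1403e+00 -2.0000e-04  1.1806e+00] F tester [ 0.7 -0.8] 0.1 open 0.042051345769771084 t 9.4
wrist 2.142857142857143
scene 5.454545454545454
side 4.615384615384615
n 3830 slope x,y [0.    0.086] mid z 69.8 clip~ 0.184
```

View pics/wrist10.png

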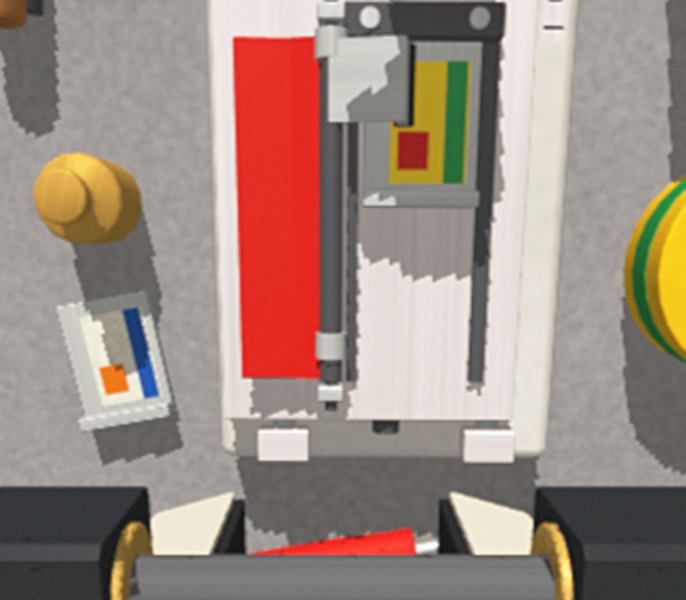

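View pics/scene10.png

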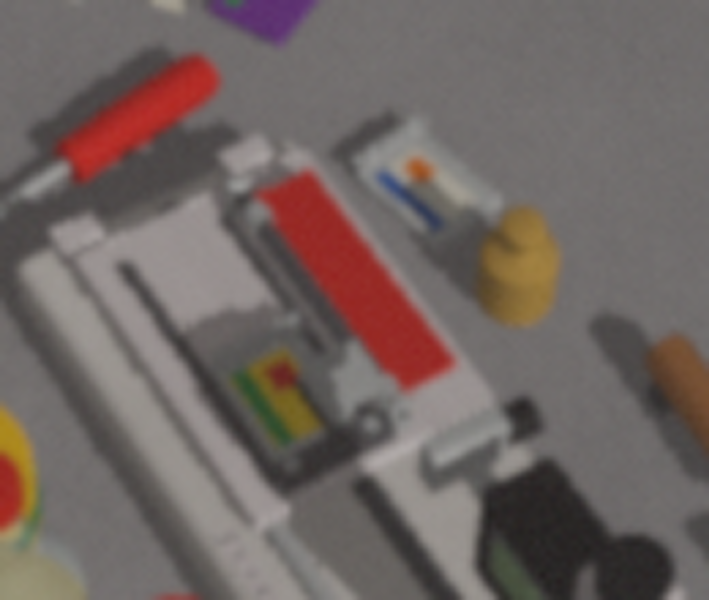

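The clip is at 0.184, which means the foot is resting on the panel. I'll check the gap between the panel front and the stop in detail.

Run:
```python
from h import *
c=dict(np.load("wrist10.npz")); T=c["T"]; f=200/np.tan(np.radians(float(c["vfov"]))/2)
cv2.imwrite("pics/w10z.png",cv2.resize(c["color"][0:105,310:410,::-1],None,fx=5.6,fy=5.6,interpolation=cv2.INTER_CUBIC))
```

```text
(no output)
```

View pics/w10z.png

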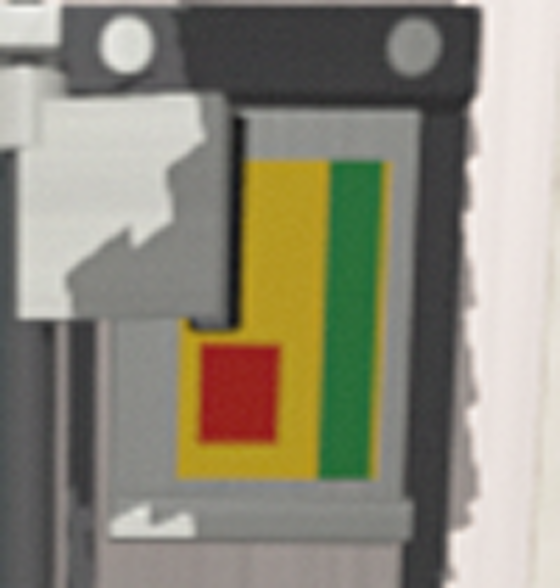

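Run:
```python
from h import *
c=dict(np.load("wrist10.npz")); T=c["T"]; f=200/np.tan(np.radians(float(c["vfov"]))/2)
yaw=1.18; R=np.array([[np.cos(yaw),-np.sin(yaw)],[np.sin(yaw),np.cos(yaw)]]); o=np.array([.5734,-.042])
def ray(X,Y,z):
    u,v=310+X/5.6-.4,Y/5.6-.4
    d=T[:3,:3]@np.r_[(u-c["cx"])/f,(v-c["cy"])/f,1]; k=(z-T[2,3])/d[2]; return ((T[:3,3]+k*d)[:2]-o)@R*1000
print("stop top edge",ray(350,103,.067),"panel front",ray(350,108,.061),"ledge rear L/R",ray(115,541,.071),ray(410,541,.071))
for p in [(-.0,.0)]:pass
col=c["color"][:,int(310+300/5.6)].astype(int); print(col[14:26].tolist())
```

```text
stop top edge [ 30.49708421 -11.9792623 ] panel front [ 31.18640243 -12.80690346] ledge rear L/R [-29.10076465  20.84702835] [-29.09317321 -22.37574653]
[[63, 62, 65], [62, 61, 63], [52, 53, 52], [49, 46, 49], [54, 54, 54], [105, 104, 103], [151, 152, 148], [145, 147, 143], [142, 144, 139], [145, 144, 141], [146, 146, 143], [141, 142, 138]]
```

The panel front is at the stop face within measurement error, and the ledge is square to it. I'll compare the bystanders before and after, then hand in.

Run:
```python
from h import *
a=np.load("scene0.npz")["color"].astype(int); b=np.load("scene10.npz")["color"].astype(int)
for n,(x0,y0,x1,y1) in dict(bottles=(250,205,325,305),weight_spare=(335,148,376,192),roller=(386,188,442,255),roll=(234,198,280,240),screwdriver=(250,138,312,182),pinks=(170,125,270,225)).items():
    print(n,np.abs(a-b)[y0:y1,x0:x1].mean().round(1), (np.abs(a-b)[y0:y1,x0:x1].max(-1)>60).sum())
d=(np.abs(a-b).max(-1)>40).astype(np.uint8)*255; cv2.imwrite("pics/diff.png",np.hstack([b[100:320,160:480,::-1].astype(np.uint8),cv2.cvtColor(d[100:320,160:480],cv2.COLOR_GRAY2BGR)]))
```

```text
bottles 3.0 5
weight_spare 3.9 0
roller 2.6 0
roll 2.7 0
screwdriver 4.2 15
pinks 2.6 0
```

View pics/diff.png

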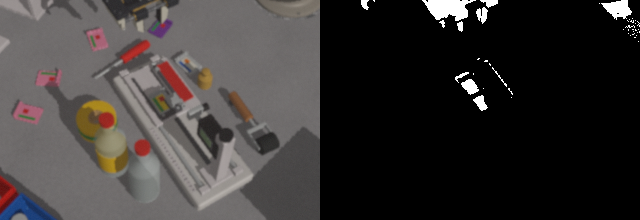

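The difference picture shows changes only at the panel, the clip and the arm. All the bystanders are unchanged.

Run:
```python
from cell import workorder, observe
print(workorder.hand_in()); print(observe()["time"])
```

```text
the job is handed in; nothing more can be done
None
the job is handed in; nothing more can be done
```

The panel is home against the end stop with the clip resting on it, and the job is handed in at about 9.5 s of the 42 s allowed.

**What I did:** One fingertip pressed the red bar until the clip read about 0.43–0.45 rad open. The other pushed the panel's ledge about 52 mm, until the force along the push rose from about 7 N to 19 N and motion stopped at the end stop. I then backed the finger off the ledge with the clip still open, let the clip down and lifted clear.

**Last checks:**
- **Panel:** its front edge is at the stop face, measured at 31.2 mm against 30.5 mm, which is within measurement error. The ledge is square to the stop.
- **Clip:** it reads 0.184 rad, against 0.19 for the foot resting on a panel.
- **Surroundings:** the before-and-after scene pictures differ only at the panel, the clip and the arm.
- **Robot:** the gripper is about 0.22 m above the table and feels no contact force.

**What disagreed:** After fast moves the measured tool position was off the commanded one by up to about 6 mm and settled a few mm off. I corrected from the measured pose before pressing. No check failed.

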